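Run the ejector pins back down

ROBOT

A 6-joint arm with a two-finger parallel gripper is mounted at the origin on the work surface. World frame = base frame: x ahead of the robot, y to its left, z up, the work surface at z = 0. Lengths are in m, angles in rad, forces in N, time in s.
With the tool pointing down it reaches from about 0.225 to 0.875 m from the base axis. Payload 3.4 kg.
Tool frame: the origin (TCP) lies between the finger pads; the fingertips stand 22 mm ahead of it and the grasp point (between the pads) lies 3 mm ahead of it; y points along the fingers, x is the direction in which the jaws open and shut, and the axes are right-handed (so a half turn about y gives the same grasp; the last joint's range is limited). The gripper opens to 85 mm and grips with 20 to 120 N. Pads are 22 mm wide; open, the fingers measure 114 mm over their backs; the gripper's body (76 mm by 85 mm) begins 54 mm behind the grasp point. The pads swing forward as they close: fully open they stand 13 mm farther back than shut.
Start: joints at [-1.274, 0.276, 1.505, -0, 1.361, -0.121], TCP at [0.233, -0.526, 0.253] pointing down, gripper open.
Joint ranges: [-2.89, 2.89], [-0.75, 2.08], [0.22, 2.7], [-1.18, 4.32], [0.11, 2.71], [-2.7, 2.7]. Speed limits (rad/s): [2.57, 2.57, 3.14, 3.14, 3.14, 3.14].

INTERFACE

Orientations are given as a unit quaternion [x, y, z, w].
In Python, from cell import * gives the robot as it stands.
- The arm moves only by the tool arm_command, never from a script. Its argument "targets" is a list of rows, each an object of numbers: "x", "y", "z": the shift along the tool's x, y, z in m; "spin": the turn about the tool's y in degrees. In form: [{"x": .., "y": .., "z": .., "spin": ..}, ...]. A call has 1 to 12 rows; each row shifts and turns the commanded pose from where the row before left it, along the tool's axes as they then stand; what a row does not reach is not made up. A row lasts 1/12 s, in which the tool goes at most 41.7 mm and 7.16 degrees, less where a joint would pass 70% of its speed; a pose out of reach is approached as far as the arm can. A call with a gripper value outside its range is refused whole. "claw" is the opening, from 0 (shut) to 1 (fully open), set as the call begins (left out, the last holds). The fingers move at their own pace and stop on an object; "squeeze" is the grip in N (left out, the last holds). Time passes only in rows, so rows that do not move let the fingers close. It gives the time, the measured TCP pose, the force and the opening at its end, in the units of the state.
- get_obs(): the state, without advancing time (a new reading comes with each control period).
- read_camera(name): name is "scene" or "side" or "wrist"; returns a dict with "frame" (480x640x3 uint8, red, green, blue), "fov_y" (degrees; the focal length in pixels is half the picture's height over the tangent of half this angle, whatever the lens; pixels are square), "cx", "cy" (the principal point, pixels), "R" (3x3) and "t" (3): a world point X has camera coordinates R X + t; the wrist camera has in their place "hand_eye" (4x4, takes a point from camera to tool coordinates, whose origin is the TCP and whose axes are the tool frame's). Camera axes: x right, y down, z forward; pixel columns grow to the right and rows downward; lengths in m; the calibration is good to about 2 mm. A picture is of the moment at which its call begins: read the wrist's pose just before it. There is no depth.
- job_done(): hands the job in, once; it reports no verdict.
The state is a dict: "time": time; "joints": joint angles; "dq": joint speeds; "joint_efforts": joint torques, N m; "position": TCP position; "orientation": TCP orientation; "force": force on the tool from outside, world axes, zero at the start; "ft_torque": the same for the moment, N m; "width": opening from 0.0 (shut) to 1.0 (fully open).
Only numpy, scipy, OpenCV 4.12 (cv2) and the standard library are available. Lean on these libraries where they do the work, as an engineer would, in place of code of your own. Each camera call takes 0.05 s, during which the arm holds its last target.

TASK

The ejector pins of the round nest plate are still standing up. Run the fingertips lightly along the arc of five pins, pressing each down into the plate in turn, starting at the pin next to the round dowel and ending at the one next to the rectangular block; from the first pin to the last keep the fingertips low, never more than about 4 cm above the pins. Leave the pins down, pick nothing up, and leave the nest, the drill chuck and bearing standing on it, and the other loose things on the bench in their places.

Things in the scene. Friction and masses are not known exactly. Their poses are not given: they have to be found in the camera images.
- nest: the nest: loose round metal plate, 236 mm across, 20 mm thick, about 3.5 kg, flat on the bench, turned any way. Origin: centre of its underside; z up; flat top at z = 20 mm. Five pins with cone heads stand in an arc 85 mm from the centre, at -60 (pin1), -30, 0, 30, 60 degrees (pin5) from its x axis towards y, 44 mm apart; a fixed steel locator stands beyond each end of the arc.
- dowel (a point): centre of the foot of the ROUND locating dowel: 20 mm thick, 25 mm tall, fixed to the plate's top, on the same arc 54 mm from pin 1
- block (a point): centre of the foot of the RECTANGULAR locating block: 40 mm long (radially), 20 mm wide (along the arc), 25 mm tall, fixed to the plate's top, on the same arc 54 mm from pin 5
- pin1 (a joint): ejector pin 1, counted from the round dowel: 0 = standing fully up, 0.007 m = fully down; starts at 0 to 0.001. Held by friction alone (about 3 N pushes it), it stays where it is left; no spring.
- seat1 (a point): point on the plate's top face on the axis of pin 1 (does not move with it). The steel head is a cone, 40 mm across at the foot, 8 mm at its flat tip, flanks at 27 degrees. Fully up, its tip is 9 mm and its cone's foot 1 mm above the plate's top; fully down, its tip is 2 mm above it. A fingertip gliding level 3 mm above the plate wedges it down.
- pin2 (a joint): ejector pin 2, counted from the round dowel: 0 = standing fully up, 0.007 m = fully down; starts at 0 to 0.001. Held by friction alone (about 3 N pushes it), it stays where it is left; no spring.
- seat2 (a point): point on the plate's top face on the axis of pin 2 (does not move with it). The steel head is a cone, 40 mm across at the foot, 8 mm at its flat tip, flanks at 27 degrees. Fully up, its tip is 9 mm and its cone's foot 1 mm above the plate's top; fully down, its tip is 2 mm above it. A fingertip gliding level 3 mm above the plate wedges it down.
- pin3 (a joint): ejector pin 3, counted from the round dowel: 0 = standing fully up, 0.007 m = fully down; starts at 0 to 0.001. Held by friction alone (about 3 N pushes it), it stays where it is left; no spring.
- seat3 (a point): point on the plate's top face on the axis of pin 3 (does not move with it). The steel head is a cone, 40 mm across at the foot, 8 mm at its flat tip, flanks at 27 degrees. Fully up, its tip is 9 mm and its cone's foot 1 mm above the plate's top; fully down, its tip is 2 mm above it. A fingertip gliding level 3 mm above the plate wedges it down.
- pin4 (a joint): ejector pin 4, counted from the round dowel: 0 = standing fully up, 0.007 m = fully down; starts at 0 to 0.001. Held by friction alone (about 3 N pushes it), it stays where it is left; no spring.
- seat4 (a point): point on the plate's top face on the axis of pin 4 (does not move with it). The steel head is a cone, 40 mm across at the foot, 8 mm at its flat tip, flanks at 27 degrees. Fully up, its tip is 9 mm and its cone's foot 1 mm above the plate's top; fully down, its tip is 2 mm above it. A fingertip gliding level 3 mm above the plate wedges it down.
- pin5 (a joint): ejector pin 5, counted from the round dowel: 0 = standing fully up, 0.007 m = fully down; starts at 0 to 0.001. Held by friction alone (about 3 N pushes it), it stays where it is left; no spring.
- seat5 (a point): point on the plate's top face on the axis of pin 5 (does not move with it). The steel head is a cone, 40 mm across at the foot, 8 mm at its flat tip, flanks at 27 degrees. Fully up, its tip is 9 mm and its cone's foot 1 mm above the plate's top; fully down, its tip is 2 mm above it. A fingertip gliding level 3 mm above the plate wedges it down.
- chuck: small drill chuck, steel, 44 mm across and 59 mm tall, left standing loose near the middle of the nest, inside the arc. Origin: centre of its underside.
- bearing: plain steel bearing ring, 34 mm outside, 12 mm high, lying loose on the nest, on the side away from the pins. Origin: centre of its underside.
- bench_chuck: drill chuck, a little larger (48 mm across, 57 mm tall), standing on the bench. Origin: centre of its underside.
- cover: loose cast aluminium cover, 100 x 78 x 22 mm, lying on the bench. Origin: centre of its underside.
- mouse: black computer mouse, 105 x 58 x 31 mm, on the bench. Origin: centre of its underside.
- screwdriver: screwdriver lying on the bench.
- caliper: calliper lying on the bench, about 200 mm long.
Things that resemble listed ones, but are neither listed nor needed, are in the scene too. Several things have the shape of the nest; the one meant has the colours described above. Of the things that look like the screwdriver, the larger one is meant.

How it is judged:
On the way, in this order (a step that is already met when the one before it is completed fails the run):
1. pin 1 (counted from the round dowel) pressed down (value of joint pin1 above 0.0045 m), for 0.1 s.
2. pin 2 (counted from the round dowel) pressed down (value of joint pin2 above 0.0045 m), for 0.1 s.
3. pin 3 (counted from the round dowel) pressed down (value of joint pin3 above 0.0045 m), for 0.1 s.
4. pin 4 (counted from the round dowel) pressed down (value of joint pin4 above 0.0045 m), for 0.1 s.
5. pin 5 (counted from the round dowel) pressed down (value of joint pin5 above 0.0045 m), for 0.1 s.
At the end, for the whole second after the job is handed in: All five pins are at least 4.5 mm down (of 7), pressed in order from the round dowel to the rectangular block; the nest has shifted less than 12 mm and lies flat; the chuck stands upright on it within 20 mm of its place; the other things are within 20 mm of theirs; all at rest (value of joint each of pin1, pin2, pin3, pin4, pin5 above 0.0045 m and distance of nest from where it was at the start of the episode below 0.012 m and angle between nest's own z axis and vertical below 0.05 rad and angle between chuck's own z axis and vertical below 0.15 rad and distance of each of chuck, bearing, bench_chuck, cover, mouse, screwdriver, caliper from where it was at the start of the episode below 0.02 m and linear speed of each of nest, chuck, bearing, bench_chuck, cover, mouse, screwdriver, caliper below 0.02 m/s); the robot touches nothing.
It fails at once if between the first pin going down and the last, the fingertips rise away from the row (grasp point more than 75 mm above the plate's top, that is fingertips about 55 mm above it) (value of joint pin1 above 0.0045 m and not (value of joint pin5 above 0.0045 m) and z of the grasp point in the frame of nest above 0.095 m).
It fails at once if the nest or its pins are pressed hard (over 40 N) (contact force between the fingers and nest above 40 N).
It fails at once if the nest is pushed away (over 12 mm), lifted or tipped (distance of nest from where it was at the start of the episode above 0.012 m or height (world z) of nest above 0.006 m or angle between nest's own z axis and vertical above 0.06 rad).
It fails at once if the chuck is lifted, tipped or shifted (distance of chuck from where it was at the start of the episode above 0.02 m or height (world z) of chuck above 0.032 m or angle between chuck's own z axis and vertical above 0.2 rad).
It fails at once if something else on the bench is moved (over 20 mm) (distance of any of bearing, bench_chuck, cover, mouse, screwdriver, caliper from where it was at the start of the episode above 0.02 m).
It also fails if it takes over 45 s, if anything falls off the work surface, if the arm or the gripper's body presses on something with over 40 N, if the wrist force passes 120 N, or if a joint passes its speed limit or range.

## Working session

There is one attempt and no reset: what is moved stays moved. The work goes in short steps, Python scripts to look and compute and a tool call to move; the robot and the scene stay as the last step left them, time stands still between calls to the robot, and variables do not carry over. Pictures are saved under pics/ and viewed, and the job is handed in when it is done.

Besides the shell and the picture viewer there is one more tool, called by a JSON object that holds its "fn" and its "kwargs", one argument or row to a line. arm_command: Moves the arm, as the interface text tells. Its arguments: {"type":"object","properties":{"targets":{"type":"array"},"claw":{"type":"number"},"squeeze":{"type":"number"}},"required":["targets"]}

```bash
mkdir -p pics; ls
python3 - <<'E'
from cell import *
import cv2,numpy as np
o=get_obs(); print({k:np.round(v,4).tolist() for k,v in o.items()})
for n in ["scene","side","wrist"]:
    c=read_camera(n); cv2.imwrite(f"pics/{n}0.png",c["frame"][:,:,::-1])
    print(n,{k:np.round(v,4).tolist() for k,v in c.items() if k!="frame"})
E
```

```text
pics
{'time': 0.0, 'joints': [-1.274, 0.2766, 1.5062, -0.0, 1.3607, -0.121], 'dq': [-0.0008, 0.001, 0.0003, -0.0002, 0.0015, -0.0006], 'joint_efforts': [-0.0006, -41.6779, -24.5802, -0.0002, 0.011, -0.0], 'position': [0.2331, -0.525, 0.2524], 'orientation': [-0.5924, 0.386, -0.3849, 0.5933], 'force': [-0.102, -0.0621, 0.9296], 'ft_torque': [-0.0456, -0.0079, 0.0129], 'width': 0.9954}
scene {'fov_y': 52.5713, 'cx': 318.2137, 'cy': 240.9036, 'R': [[0.8214, 0.5703, -0.003], [0.4887, -0.7066, -0.5117], [-0.2939, 0.4188, -0.8592]], 't': [-0.4777, -0.1459, 1.2159]}
side {'fov_y': 56.5544, 'cx': 320.5646, 'cy': 241.8004, 'R': [[-0.7443, -0.6679, 0.0007], [-0.4988, 0.5552, -0.6656], [0.4441, -0.4958, -0.7463]], 't': [0.4374, 0.2102, 1.1154]}
wrist {'fov_y': 64.458, 'cx': 311.7231, 'cy': 236.7873, 'hand_eye': [[1.0, -0.0002, 0.0013, -0.0009], [-0.0013, -0.3041, 0.9526, -0.1194], [0.0002, -0.9526, -0.3041, 0.0782], [0.0, 0.0, 0.0, 1.0]]}
```

View pics/scene0.png

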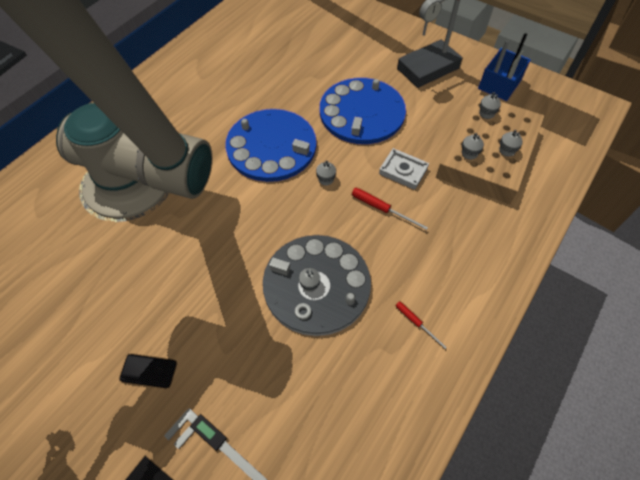

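View pics/side0.png

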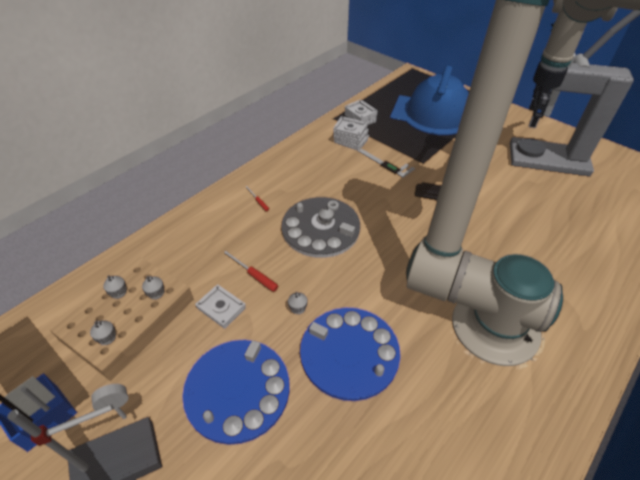

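View pics/wrist0.png

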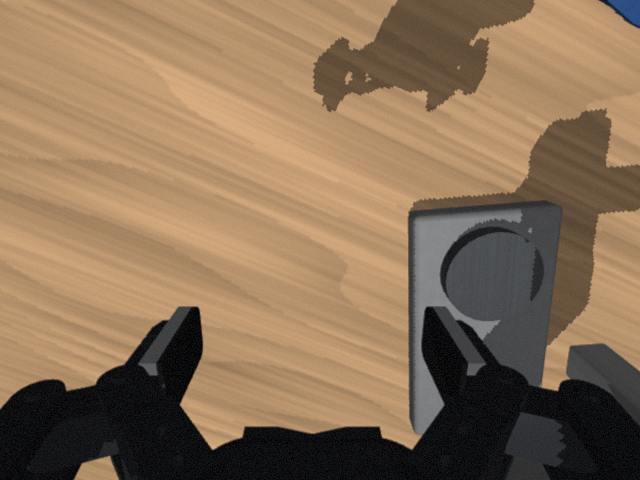

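The grey plate at scene (317,285), side (320,226), carries the chuck and bearing. The look-alikes are the blue plates at scene (271,145) and (362,110). The metal-coloured one with the chuck and bearing is the nest. I'll check it in a crop next.

Run:
```python
import cv2,numpy as np
a=cv2.imread("pics/scene0.png")[225:345,250:390]; b=cv2.imread("pics/side0.png")[180:270,270:370]
cv2.imwrite("pics/crop_sc.png",cv2.resize(a,None,fx=5,fy=5,interpolation=cv2.INTER_CUBIC))
cv2.imwrite("pics/crop_si.png",cv2.resize(b,None,fx=6,fy=6,interpolation=cv2.INTER_CUBIC))
```

```text
(no output)
```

View pics/crop_sc.png

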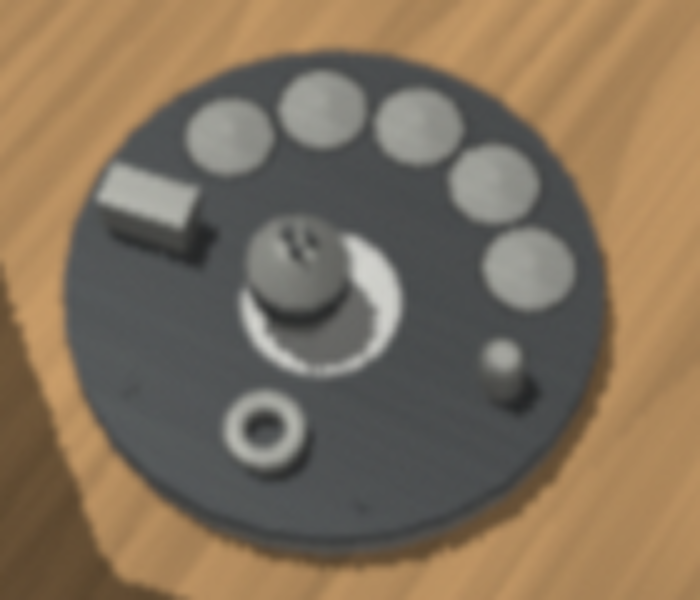

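View pics/crop_si.png

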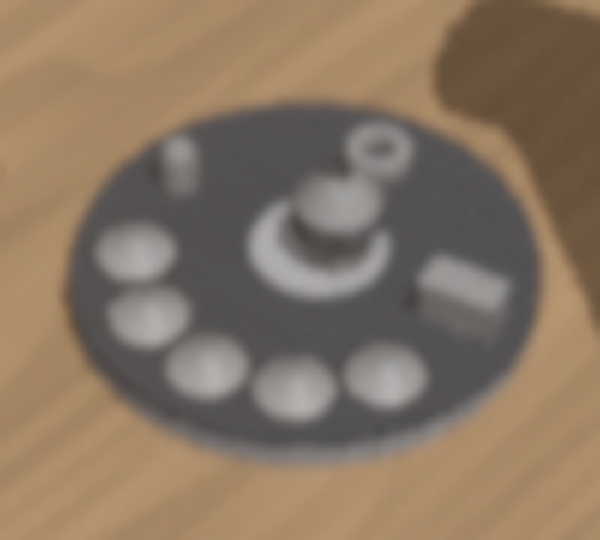

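```bash
cat > h.py <<'E'
import cv2,numpy as np
from cell import *
def cast(c,px,z,R=None,t=None):
    f=240/np.tan(np.radians(c["fov_y"]/2)); px=np.atleast_2d(px).astype(float)
    R=np.array(c["R"]) if R is None else R; t=np.array(c["t"]) if t is None else t
    d=np.c_[(px[:,0]-c["cx"])/f,(px[:,1]-c["cy"])/f,np.ones(len(px))]@R
    o=-R.T@t; s=(z-o[2])/d[:,2]; return o+s[:,None]*d
def proj(c,X,R=None,t=None):
    f=240/np.tan(np.radians(c["fov_y"]/2)); R=np.array(c["R"]) if R is None else R; t=np.array(c["t"]) if t is None else t
    p=np.atleast_2d(X)@R.T+t; return np.c_[p[:,0]/p[:,2]*f+c["cx"],p[:,1]/p[:,2]*f+c["cy"]]
LOC=np.array([[85*np.cos(a),85*np.sin(a)] for a in np.radians([-60,-30,0,30,60])])/1000
def fit(P):  # rigid 2D fit
    P=P[:,:2]; a=LOC-LOC.mean(0); b=P-P.mean(0)
    th=np.arctan2((a[:,0]*b[:,1]-a[:,1]*b[:,0]).sum(),(a*b).sum())
    R=np.array([[np.cos(th),-np.sin(th)],[np.sin(th),np.cos(th)]]); c=P.mean(0)-R@LOC.mean(0)
    return c,np.degrees(th),np.linalg.norm(P-(LOC@R.T+c),axis=1)
E
python3 - <<'E'
from h import *
s={"scene":([[528,268],[494,183],[419,126],[322,109],[230,136]],5,(250,225)),
"side":([[136,251],[149,317],[207,367],[295,388],[386,376]],6,(270,180))}
for n,(p,k,o) in s.items():
    c=read_camera(n); g=c["frame"].max(2)
    hsv=cv2.cvtColor(c["frame"],cv2.COLOR_RGB2HSV)
    m=((hsv[...,1]<60)&(hsv[...,2]>105)).astype(np.uint8)
    q=[]
    nl,lab,st,cen=cv2.connectedComponentsWithStats(m,connectivity=4)
    for x,y in (np.array(p)+.5)/k-.5+o:
        i=lab[int(round(y)),int(round(x))]; q.append(cen[i]); print(n,round(x,1),round(y,1),i,st[i][4],np.round(cen[i],2))
    P=cast(c,q,0.0212); print(np.round(P,4)); print(fit(P))
E
```

```text
scene 355.2 278.2 144 239 [355.23 278.25]
scene 348.4 261.2 138 226 [348.3  261.35]
scene 333.4 249.8 131 217 [333.09 249.85]
scene 314.0 246.4 126 215 [313.98 246.36]
scene 295.6 251.8 133 216 [295.31 251.9 ]
[[0.6168 0.0902 0.0212]
 [0.5818 0.1166 0.0212]
 [0.5378 0.1217 0.0212]
 [0.4973 0.1048 0.0212]
 [0.4712 0.0692 0.0212]]
(array([0.5499578 , 0.03768266]), np.float64(98.13817096677946), array([1.70199181e-05, 1.80949348e-04, 1.59479359e-04, 2.58823477e-04,
       1.38583917e-04]))
side 292.2 221.4 77 624 [309.09 236.69]
side 294.4 232.4 77 624 [309.09 236.69]
side 304.1 240.8 77 624 [309.09 236.69]
side 318.8 244.2 77 624 [309.09 236.69]
side 333.9 242.2 77 624 [309.09 236.69]
[[0.5386 0.1042 0.0212]
 [0.5386 0.1042 0.0212]
 [0.5386 0.1042 0.0212]
 [0.5386 0.1042 0.0212]
 [0.5386 0.1042 0.0212]]
(array([0.47515561, 0.1042398 ]), np.float64(0.0), array([0.0765339 , 0.04369924, 0.02155514, 0.04369924, 0.0765339 ]))
```

```bash
cat >> h.py <<'E'
from scipy.spatial.transform import Rotation as Ro
C=np.array([0.54996,0.03768]); TH=98.14
def pins():
    a=np.radians(TH); R=np.array([[np.cos(a),-np.sin(a)],[np.sin(a),np.cos(a)]]); return LOC@R.T+C
def go(x,y,z,o=None):
    o=o or get_obs(); R=Ro.from_quat(o["orientation"]).as_matrix()
    return R.T@(np.array([x,y,z])-o["position"]),R
E
python3 - <<'E'
from h import *
p=pins(); print(p.round(4))
d,R=go(*p[0],0.15); print(R.round(3)); print(d.round(4)); 
c=read_camera("side"); q=(np.array([[136,251],[149,317],[207,367],[295,388],[386,376]])+.5)/6-.5+[270,180]
print(fit(cast(c,q,0.0212)))
E
```

```text
[[0.6168 0.0902]
 [0.5816 0.1166]
 [0.5379 0.1218]
 [0.4975 0.1045]
 [0.4711 0.0693]]
[[ 0.406 -0.     0.914]
 [-0.914  0.001  0.406]
 [-0.001 -1.     0.   ]]
[-0.4069  0.1033  0.6003]
(array([0.55048043, 0.04084208]), np.float64(98.0764680009952), array([0.00072496, 0.0008497 , 0.00034556, 0.00063552, 0.00033177]))
```

{"fn": "arm_command", "kwargs": {
  "targets": [
    {"x": -0.017, "z": 0.025},
    {"x": -0.017, "z": 0.025},
    {"x": -0.017, "z": 0.025},
    {"x": -0.017, "z": 0.025},
    {"x": -0.017, "z": 0.025},
    {"x": -0.017, "z": 0.025},
    {"x": -0.017, "z": 0.025},
    {"x": -0.017, "z": 0.025},
    {"x": -0.017, "z": 0.025},
    {"x": -0.017, "z": 0.025},
    {"x": -0.017, "z": 0.025},
    {"x": -0.017, "z": 0.025}
  ],
  "claw": 0,
  "squeeze": 20
}}

```text
invalid input
```

{"fn": "arm_command", "kwargs": {
  "targets": [
    {"x": -0.017, "z": 0.025},
    {"x": -0.017, "z": 0.025},
    {"x": -0.017, "z": 0.025},
    {"x": -0.017, "z": 0.025},
    {"x": -0.017, "z": 0.025},
    {"x": -0.017, "z": 0.025},
    {"x": -0.017, "z": 0.025},
    {"x": -0.017, "z": 0.025},
    {"x": -0.017, "z": 0.025},
    {"x": -0.017, "z": 0.025},
    {"x": -0.017, "z": 0.025},
    {"x": -0.017, "z": 0.025}
  ]
}}

```text
invalid input
```

{"fn": "arm_command", "kwargs": {
  "targets": [
    {"y": 0.02},
    {"y": 0.02},
    {"y": 0.01},
    {},
    {}
  ]
}}

```text
invalid input
```

Run:
```python
from h import *
o=get_obs(); print({k:np.round(v,4).tolist() for k,v in o.items()})
c=read_camera("wrist"); f=c["frame"]
H=np.array(c["hand_eye"]); T=np.eye(4); T[:3,:3]=Ro.from_quat(o["orientation"]).as_matrix(); T[:3,3]=o["position"]
W=np.linalg.inv(T@H); R,t=W[:3,:3],W[:3,3]
cv2.imwrite("pics/wrist1.png",f[:,:,::-1])
p=pins(); print(proj(c,np.c_[p,np.full(5,.0212)],R,t).round(1))
tip=np.array(o["position"])+T[:3,1]*0.022; print("tip px",proj(c,tip,R,t))
```

```text
{'time': 0.3, 'joints': [-1.274, 0.2762, 1.5053, 0.0, 1.3607, -0.121], 'dq': [0.0002, -0.0009, -0.0025, 0.0, 0.0003, 0.0011], 'joint_efforts': [-0.0002, -41.6256, -24.5655, -0.0003, 0.0061, -0.0], 'position': [0.2333, -0.5254, 0.253], 'orientation': [-0.5927, 0.3856, -0.3853, 0.593], 'force': [0.0453, -0.142, -0.6282], 'ft_torque': [0.0641, 0.0542, -0.0513], 'width': 1.0009}
[[ -569.4 -1073.5]
 [ -618.3  -984. ]
 [ -607.4  -840.8]
 [ -549.2  -694. ]
 [ -465.7  -580.5]]
tip px [[313.50565126 312.33921954]]
```

View pics/wrist1.png

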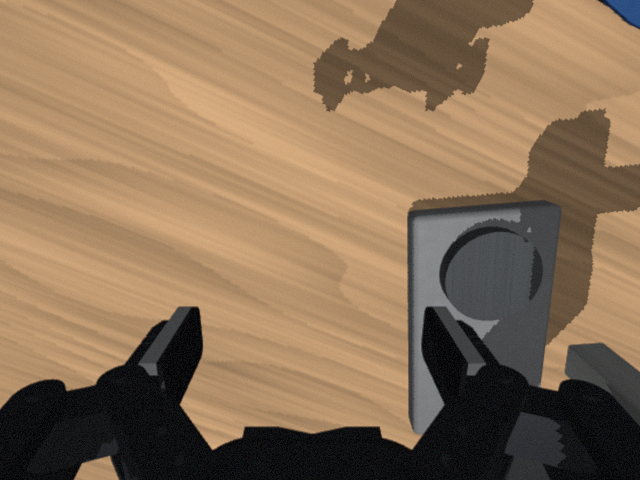

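{"fn": "arm_command", "kwargs": {
  "targets": [
    {"x": -0.017, "y": 0, "z": 0.025, "spin": 0},
    {"x": -0.017, "y": 0, "z": 0.025, "spin": 0},
    {"x": -0.017, "y": 0, "z": 0.025, "spin": 0},
    {"x": -0.017, "y": 0, "z": 0.025, "spin": 0},
    {"x": -0.017, "y": 0, "z": 0.025, "spin": 0},
    {"x": -0.017, "y": 0, "z": 0.025, "spin": 0},
    {"x": -0.017, "y": 0, "z": 0.025, "spin": 0},
    {"x": -0.017, "y": 0, "z": 0.025, "spin": 0},
    {"x": -0.017, "y": 0, "z": 0.025, "spin": 0},
    {"x": -0.017, "y": 0, "z": 0.025, "spin": 0},
    {"x": -0.017, "y": 0, "z": 0.025, "spin": 0},
    {"x": -0.017, "y": 0, "z": 0.025, "spin": 0}
  ],
  "claw": 0,
  "squeeze": 20
}}

```text
time: 1.35
position: [0.4253, -0.216, 0.2535]
orientation: [0.593, -0.385, 0.386, -0.593]
force: [1.1, -0.2, 0.1]
width: -0.006
```

{"fn": "arm_command", "kwargs": {
  "targets": [
    {"x": -0.017, "y": 0, "z": 0.025, "spin": 0},
    {"x": -0.017, "y": 0, "z": 0.025, "spin": 0},
    {"x": -0.017, "y": 0, "z": 0.025, "spin": 0},
    {"x": -0.017, "y": 0, "z": 0.025, "spin": 0},
    {"x": -0.017, "y": 0, "z": 0.025, "spin": 0},
    {"x": -0.017, "y": 0, "z": 0.025, "spin": 0},
    {"x": -0.017, "y": 0, "z": 0.025, "spin": 0},
    {"x": -0.017, "y": 0, "z": 0.025, "spin": 0},
    {"x": -0.017, "y": 0, "z": 0.025, "spin": 0},
    {"x": -0.017, "y": 0, "z": 0.025, "spin": 0},
    {"x": -0.017, "y": 0, "z": 0.025, "spin": 0},
    {"x": -0.017, "y": 0, "z": 0.025, "spin": 0}
  ]
}}

```text
time: 2.35
position: [0.6167, 0.0922, 0.2532]
orientation: [0.593, -0.385, 0.385, -0.593]
force: [1.4, 0.5, 0.5]
width: 0.001
```

{"fn": "arm_command", "kwargs": {
  "targets": [
    {"x": 0, "y": 0.02, "z": 0, "spin": 0},
    {"x": 0, "y": 0.02, "z": 0, "spin": 0},
    {"x": 0, "y": 0.01, "z": 0, "spin": 0},
    {"x": 0, "y": 0, "z": 0, "spin": 0},
    {"x": 0, "y": 0, "z": 0, "spin": 0}
  ]
}}

```text
time: 2.77
position: [0.6159, 0.0905, 0.203]
orientation: [0.593, -0.386, 0.385, -0.593]
force: [-0.5, -0.9, 0.7]
width: -0.002
```

```bash
cat > look.py <<'E'
import sys
from h import *
o=get_obs(); print({k:np.round(v,4).tolist() for k,v in o.items() if k in("time","position","force","width")})
c=read_camera("wrist"); f=c["frame"]
H=np.array(c["hand_eye"]); T=np.eye(4); T[:3,:3]=Ro.from_quat(o["orientation"]).as_matrix(); T[:3,3]=o["position"]
W=np.linalg.inv(T@H); R,t=W[:3,:3],W[:3,3]
cv2.imwrite(f"pics/{sys.argv[1]}.png",f[:,:,::-1])
p=pins(); print(proj(c,np.c_[p,np.full(5,.0212)],R,t).round(1))
tip=np.array(o["position"])+T[:3,1]*0.022; print("tip px",proj(c,tip,R,t))
E
python3 look.py wrist2
```

```text
{'time': 2.7667, 'position': [0.6159, 0.0905, 0.203], 'force': [-0.4516, -0.9158, 0.6515], 'width': -0.002}
[[313.3 214.7]
 [267.2 239.8]
 [242.6 281.4]
 [244.7 326.3]
 [270.  362.7]]
tip px [[313.50687638 312.34090126]]
```

View pics/wrist2.png

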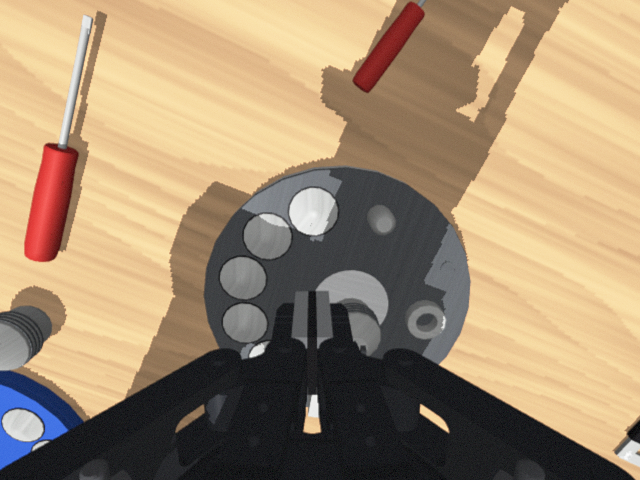

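The wrist view shows pin 1 at (313,211) against a predicted (313,215). The three cameras agree to about 3 mm, so I'm taking the mean centre, (0.551, 0.039). Next I descend over pin 1.

{"fn": "arm_command", "kwargs": {
  "targets": [
    {"x": 0, "y": 0.02, "z": 0.002, "spin": 0},
    {"x": 0, "y": 0.02, "z": 0, "spin": 0},
    {"x": 0, "y": 0.02, "z": 0, "spin": 0},
    {"x": 0, "y": 0.02, "z": 0, "spin": 0},
    {"x": 0, "y": 0.02, "z": 0, "spin": 0},
    {"x": 0, "y": 0.02, "z": 0, "spin": 0},
    {"x": 0, "y": 0.01, "z": 0, "spin": 0},
    {"x": 0, "y": 0, "z": 0, "spin": 0},
    {"x": 0, "y": 0, "z": 0, "spin": 0}
  ]
}}

```text
time: 3.57
position: [0.6187, 0.0913, 0.0741]
orientation: [-0.593, 0.385, -0.386, 0.593]
force: [0.5, -0.5, -0.3]
width: -0.002
```

```bash
sed -i 's/^C=.*; TH/C=np.array([0.551,0.039]); TH/' h.py; python3 look.py wrist3
python3 - <<'E'
from h import *
p=pins();print(p.round(4)); R=Ro.from_quat(get_obs()["orientation"]).as_matrix()
print(np.array([R.T@[*(b-a),0] for a,b in zip(p,p[1:])]).round(4))
for n in("side",):
    c=read_camera(n);cv2.imwrite("pics/s3.png",cv2.resize(c["frame"][120:270,240:440,::-1],None,fx=4,fy=4,interpolation=cv2.INTER_CUBIC))
E
```

```text
{'time': 3.5667, 'position': [0.6187, 0.0913, 0.0741], 'force': [0.5328, -0.5242, -0.2587], 'width': -0.0018}
[[312.1 282.8]
 [237.  321.4]
 [199.5 383.3]
 [205.3 447.1]
 [246.1 496.8]]
tip px [[313.50886785 312.3351492 ]]
[[0.6179 0.0915]
 [0.5826 0.1179]
 [0.539  0.1231]
 [0.4985 0.1059]
 [0.4721 0.0706]]
[[-0.0384 -0.0001 -0.0215]
 [-0.0225 -0.0001 -0.0378]
 [-0.0006 -0.0001 -0.044 ]
 [ 0.0215 -0.0001 -0.0384]]
```

View pics/wrist3.png

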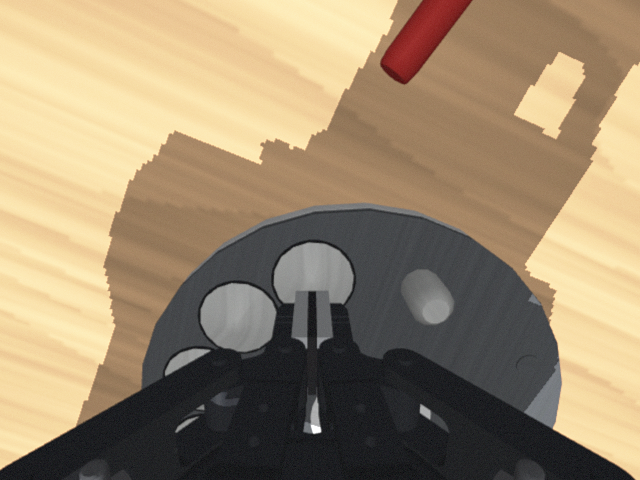

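View pics/s3.png

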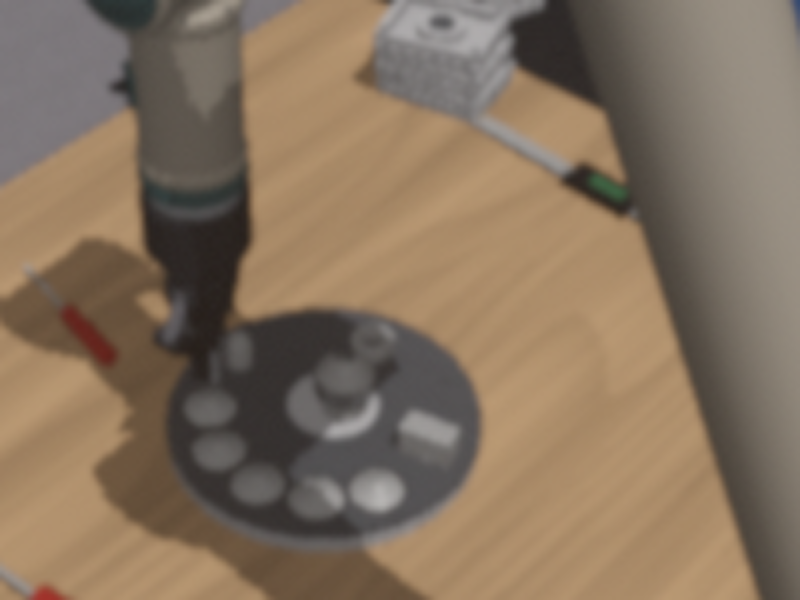

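{"fn": "arm_command", "kwargs": {
  "targets": [
    {"x": 0.001, "y": 0.006, "z": 0.001, "spin": 0},
    {"x": 0, "y": 0.006, "z": 0, "spin": 0},
    {"x": 0, "y": 0.004, "z": 0, "spin": 0},
    {"x": 0, "y": 0.002, "z": 0, "spin": 0},
    {"x": 0, "y": 0, "z": 0, "spin": 0}
  ]
}}

```text
time: 4.08
position: [0.6188, 0.0911, 0.0545]
orientation: [0.593, -0.386, 0.385, -0.592]
force: [-0.4, -0.0, 0.2]
width: 0.001
```

{"fn": "arm_command", "kwargs": {
  "targets": [
    {"x": 0, "y": 0.001, "z": 0, "spin": 0},
    {"x": 0, "y": 0.001, "z": 0, "spin": 0},
    {"x": 0, "y": 0.001, "z": 0, "spin": 0}
  ]
}}

```text
time: 4.33
position: [0.6195, 0.0911, 0.0524]
orientation: [-0.593, 0.385, -0.386, 0.593]
force: [-0.0, 0.5, 0.3]
width: 0.002
```

{"fn": "arm_command", "kwargs": {
  "targets": [
    {"x": 0, "y": 0.001, "z": 0, "spin": 0},
    {"x": 0, "y": 0.001, "z": 0, "spin": 0}
  ]
}}

```text
time: 4.5
position: [0.6194, 0.0911, 0.0504]
orientation: [-0.593, 0.385, -0.386, 0.593]
force: [0.2, -0.7, 3.9]
width: 0.0
```

{"fn": "arm_command", "kwargs": {
  "targets": [
    {"x": 0, "y": 0.001, "z": 0, "spin": 0},
    {"x": 0, "y": 0.001, "z": 0, "spin": 0}
  ]
}}

```text
time: 4.67
position: [0.6194, 0.0911, 0.0486]
orientation: [-0.593, 0.385, -0.386, 0.593]
force: [-0.6, 0.0, 3.3]
width: -0.003
```

{"fn": "arm_command", "kwargs": {
  "targets": [
    {"x": 0, "y": 0.001, "z": 0, "spin": 0},
    {"x": 0, "y": 0.001, "z": 0, "spin": 0},
    {"x": 0, "y": 0, "z": 0, "spin": 0}
  ]
}}

```text
time: 4.92
position: [0.6194, 0.0911, 0.0462]
orientation: [-0.593, 0.385, -0.386, 0.593]
force: [0.1, -0.2, 2.5]
width: 0.001
```

{"fn": "arm_command", "kwargs": {
  "targets": [
    {"x": 0, "y": 0.001, "z": 0, "spin": 0},
    {"x": 0, "y": 0, "z": 0, "spin": 0}
  ]
}}

```text
time: 5.08
position: [0.6194, 0.0911, 0.0452]
orientation: [-0.593, 0.385, -0.386, 0.593]
force: [-0.7, -0.3, 2.5]
width: 0.001
```

```bash
python3 look.py wrist4
python3 - <<'E'
from h import *
c=read_camera("side");cv2.imwrite("pics/s4.png",cv2.resize(c["frame"][190:265,275:375,::-1],None,fx=8,fy=8,interpolation=cv2.INTER_CUBIC))
E
```

```text
{'time': 5.0833, 'position': [0.6194, 0.0911, 0.0452], 'force': [-0.7151, -0.2808, 2.4749], 'width': 0.0006}
[[311.1 312.7]
 [223.7 356.3]
 [181.3 425.4]
 [189.2 495.3]
 [236.3 548.8]]
tip px [[313.50767887 312.33824564]]
```

View pics/wrist4.png

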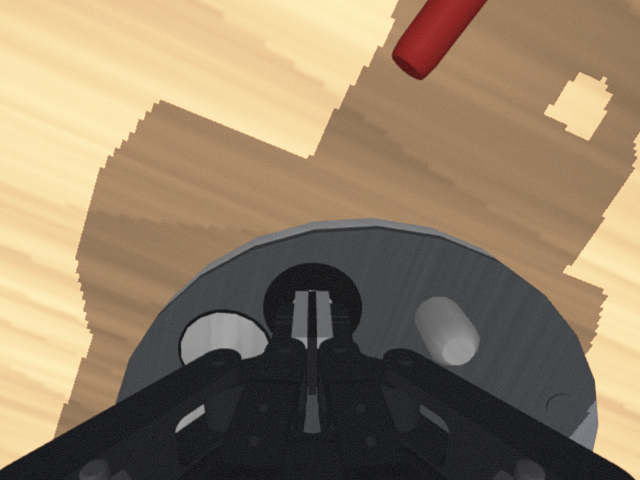

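View pics/s4.png

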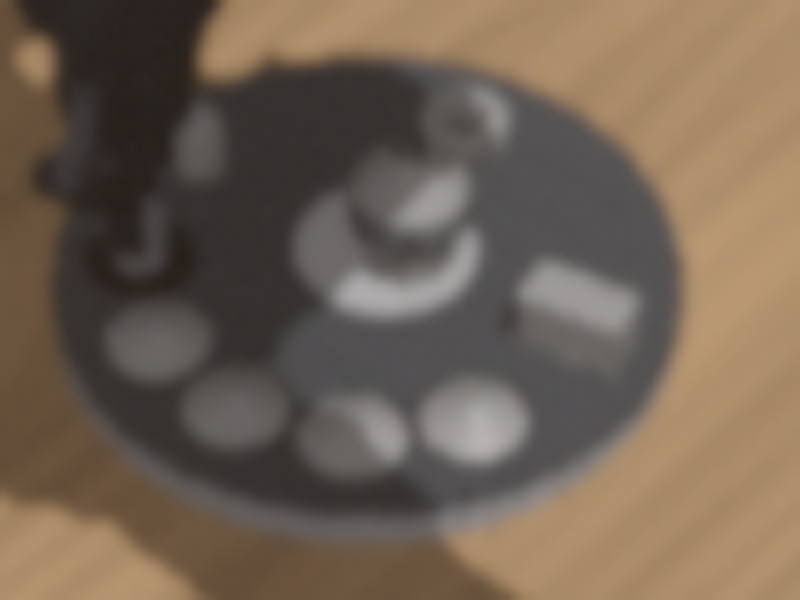

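{"fn": "arm_command", "kwargs": {
  "targets": [
    {"x": 0, "y": 0.0005, "z": 0, "spin": 0},
    {"x": 0, "y": 0, "z": 0, "spin": 0},
    {"x": 0, "y": -0.005, "z": 0, "spin": 0},
    {"x": 0, "y": -0.007, "z": 0, "spin": 0},
    {"x": -0.0185, "y": 0, "z": -0.011, "spin": 0},
    {"x": -0.02, "y": 0, "z": -0.011, "spin": 0},
    {"x": 0, "y": 0, "z": 0, "spin": 0},
    {"x": 0, "y": 0.004, "z": 0, "spin": 0},
    {"x": 0, "y": 0, "z": 0, "spin": 0}
  ]
}}

```text
time: 5.93
position: [0.584, 0.1173, 0.0527]
orientation: [-0.593, 0.385, -0.386, 0.593]
force: [-0.3, -0.2, 0.4]
width: 0.003
```

```bash
python3 look.py wrist5
```

```text
{'time': 5.9333, 'position': [0.584, 0.1173, 0.0527], 'force': [-0.3453, -0.249, 0.4266], 'width': 0.0028}
[[401.4 258.1]
 [310.9 303.7]
 [263.  375.9]
 [265.1 449.1]
 [307.7 505.2]]
tip px [[313.50869488 312.33758424]]
```

View pics/wrist5.png

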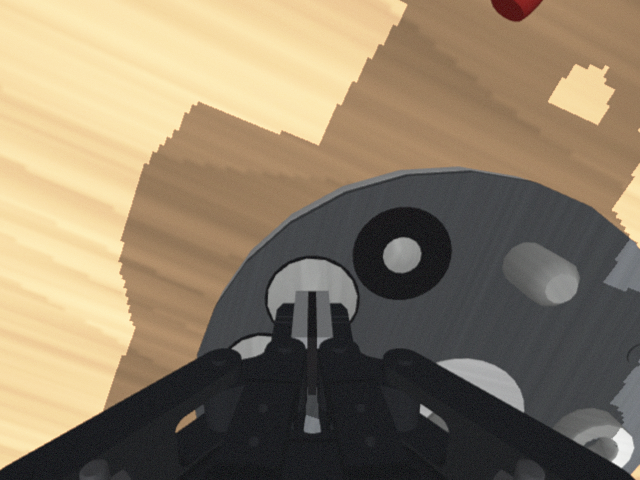

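Pin 1 at (402,255) is down, with only its flat tip proud. Pin 2 is centred under the tips, so I press it next.

{"fn": "arm_command", "kwargs": {
  "targets": [
    {"x": 0, "y": 0.001, "z": 0, "spin": 0},
    {"x": 0, "y": 0.001, "z": 0, "spin": 0},
    {"x": 0, "y": 0.001, "z": 0, "spin": 0},
    {"x": 0, "y": 0.001, "z": 0, "spin": 0},
    {"x": 0, "y": 0, "z": 0, "spin": 0}
  ]
}}

```text
time: 6.4
position: [0.5843, 0.117, 0.0489]
orientation: [-0.593, 0.385, -0.386, 0.593]
force: [-0.0, -0.5, 1.2]
width: 0.001
```

{"fn": "arm_command", "kwargs": {
  "targets": [
    {"x": 0, "y": 0.001, "z": 0, "spin": 0},
    {"x": 0, "y": 0.001, "z": 0, "spin": 0},
    {"x": 0, "y": 0.001, "z": 0, "spin": 0},
    {"x": 0, "y": 0.001, "z": 0, "spin": 0},
    {"x": 0, "y": 0, "z": 0, "spin": 0}
  ]
}}

```text
time: 6.82
position: [0.5839, 0.1173, 0.0447]
orientation: [-0.593, 0.385, -0.386, 0.593]
force: [1.3, -1.4, 2.5]
width: -0.005
```

{"fn": "arm_command", "kwargs": {
  "targets": [
    {"x": 0, "y": 0, "z": 0, "spin": 0},
    {"x": 0, "y": -0.005, "z": 0, "spin": 0},
    {"x": 0, "y": -0.007, "z": 0, "spin": 0},
    {"x": -0.0115, "y": 0, "z": -0.019, "spin": 0},
    {"x": -0.011, "y": 0, "z": -0.019, "spin": 0},
    {"x": 0, "y": 0, "z": 0, "spin": 0},
    {"x": 0, "y": 0.004, "z": 0, "spin": 0},
    {"x": 0, "y": 0, "z": 0, "spin": 0}
  ]
}}

```text
time: 7.48
position: [0.5399, 0.1226, 0.0527]
orientation: [-0.593, 0.385, -0.386, 0.593]
force: [-0.7, -0.6, -0.4]
width: -0.003
```

```bash
python3 look.py wrist6
```

```text
{'time': 7.4833, 'position': [0.5399, 0.1226, 0.0527], 'force': [-0.6993, -0.6053, -0.4018], 'width': -0.0032}
[[466.2 167.6]
 [366.3 220.3]
 [311.4 303.1]
 [310.1 386.3]
 [352.6 449.5]]
tip px [[313.50740779 312.33805265]]
```

View pics/wrist6.png

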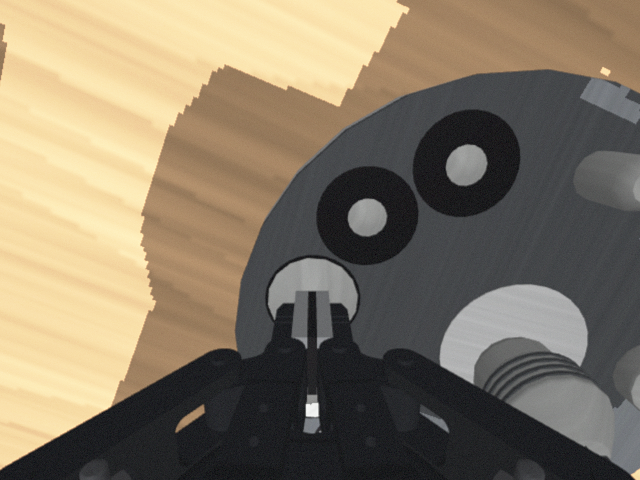

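Run:
```python
from h import *
c=read_camera("scene"); cv2.imwrite("pics/sc6.png",cv2.resize(c["frame"][205:345,240:400,::-1],None,fx=5,fy=4.2))
o=get_obs(); R=Ro.from_quat(o["orientation"]).as_matrix()
# initial scene: chuck underside outline bottom centre about crop(298,300)
q=(np.array([[297,305]])+.5)/5-.5+[250,225]
P=cast(c,q,0.03)[0]; print("chuck~",P)
for p in pins(): print((R.T@[*(P[:2]-p),0]).round(3))
```

```text
chuck~ [0.54709668 0.01539608 0.03      ]
[ 0.041 -0.    -0.096]
[ 0.079 -0.    -0.074]
[ 0.102  0.    -0.036]
[0.102 0.    0.008]
[0.081 0.    0.046]
```

{"fn": "arm_command", "kwargs": {
  "targets": [
    {"x": 0, "y": 0.001, "z": 0, "spin": 0},
    {"x": 0, "y": 0.001, "z": 0, "spin": 0},
    {"x": 0, "y": 0.001, "z": 0, "spin": 0},
    {"x": 0, "y": 0.001, "z": 0, "spin": 0},
    {"x": 0, "y": 0, "z": 0, "spin": 0}
  ]
}}

```text
time: 8.0
position: [0.5404, 0.1224, 0.0489]
orientation: [-0.593, 0.385, -0.386, 0.593]
force: [0.8, -0.0, 0.5]
width: -0.001
```

{"fn": "arm_command", "kwargs": {
  "targets": [
    {"x": 0, "y": 0.001, "z": 0, "spin": 0},
    {"x": 0, "y": 0.001, "z": 0, "spin": 0},
    {"x": 0, "y": 0.001, "z": 0, "spin": 0},
    {"x": 0, "y": 0.001, "z": 0, "spin": 0},
    {"x": 0, "y": 0, "z": 0, "spin": 0}
  ]
}}

```text
time: 8.42
position: [0.5401, 0.1225, 0.0447]
orientation: [-0.593, 0.385, -0.386, 0.593]
force: [2.0, 0.1, 1.4]
width: 0.001
```

View pics/sc6.png

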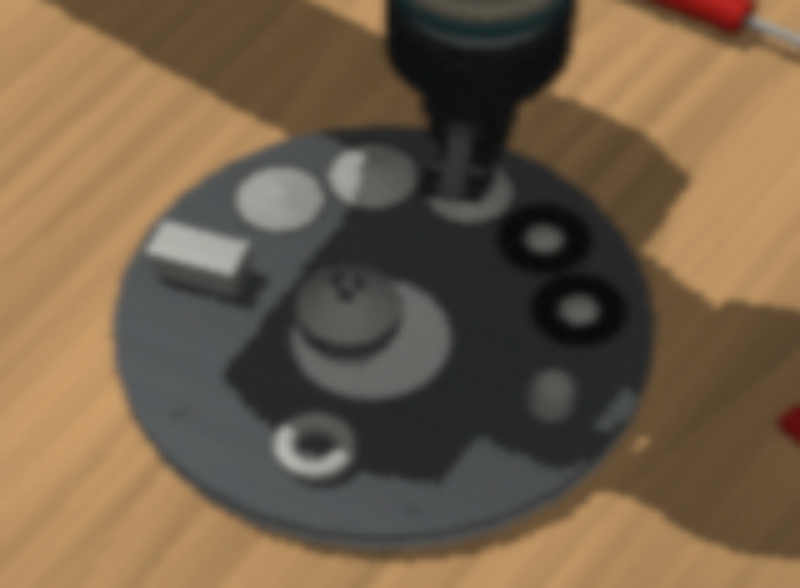

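Pins 1 and 2 are down in the scene view, and pin 3 has now been pressed to the same height. The chuck is more than 80 mm away sideways. On to pin 4.

{"fn": "arm_command", "kwargs": {
  "targets": [
    {"x": 0, "y": 0, "z": 0, "spin": 0},
    {"x": 0, "y": -0.005, "z": 0, "spin": 0},
    {"x": 0, "y": -0.007, "z": 0, "spin": 0},
    {"x": -0.0005, "y": 0, "z": -0.022, "spin": 0},
    {"x": 0, "y": 0, "z": -0.022, "spin": 0},
    {"x": 0, "y": 0, "z": 0, "spin": 0},
    {"x": 0, "y": 0.004, "z": 0, "spin": 0},
    {"x": 0, "y": 0, "z": 0, "spin": 0}
  ]
}}

```text
time: 9.08
position: [0.4994, 0.1052, 0.0527]
orientation: [-0.593, 0.385, -0.386, 0.593]
force: [-0.4, 0.1, 0.3]
width: 0.0
```

```bash
python3 look.py wrist7
```

```text
{'time': 9.0833, 'position': [0.4994, 0.1052, 0.0527], 'force': [-0.4041, 0.1193, 0.2757], 'width': 0.0005}
[[482.7  43.4]
 [372.7 106.7]
 [312.6 205.2]
 [311.1 302.9]
 [356.7 376.2]]
tip px [[313.50745564 312.33786489]]
```

View pics/wrist7.png

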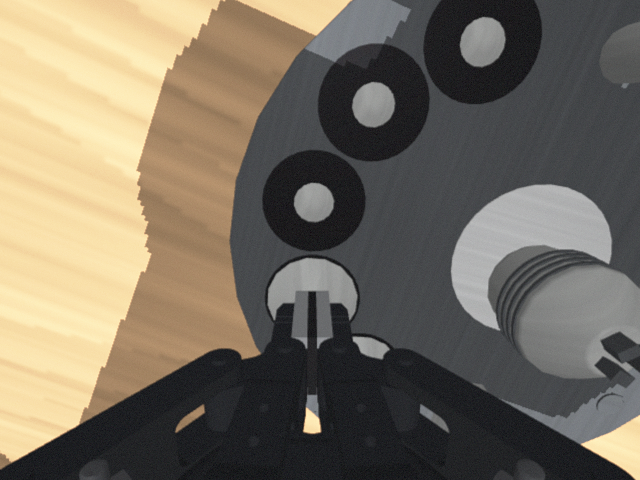

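Pins 1–3 are down, with pin 3 at (314,202). Pin 4 is under the tips.

{"fn": "arm_command", "kwargs": {
  "targets": [
    {"x": 0, "y": 0.001, "z": 0, "spin": 0},
    {"x": 0, "y": 0.001, "z": 0, "spin": 0},
    {"x": 0, "y": 0.001, "z": 0, "spin": 0},
    {"x": 0, "y": 0.001, "z": 0, "spin": 0},
    {"x": 0, "y": 0, "z": 0, "spin": 0}
  ]
}}

```text
time: 9.55
position: [0.5001, 0.1053, 0.0488]
orientation: [-0.593, 0.385, -0.386, 0.593]
force: [-0.0, 0.9, 1.5]
width: 0.002
```

{"fn": "arm_command", "kwargs": {
  "targets": [
    {"x": 0, "y": 0.001, "z": 0, "spin": 0},
    {"x": 0, "y": 0.001, "z": 0, "spin": 0},
    {"x": 0, "y": 0.001, "z": 0, "spin": 0},
    {"x": 0, "y": 0.001, "z": 0, "spin": 0},
    {"x": 0, "y": 0, "z": 0, "spin": 0}
  ]
}}

```text
time: 9.97
position: [0.4997, 0.1051, 0.0448]
orientation: [-0.593, 0.385, -0.386, 0.593]
force: [2.1, 0.6, 2.4]
width: -0.0
```

{"fn": "arm_command", "kwargs": {
  "targets": [
    {"x": 0, "y": 0, "z": 0, "spin": 0},
    {"x": 0, "y": -0.005, "z": 0, "spin": 0},
    {"x": 0, "y": -0.007, "z": 0, "spin": 0},
    {"x": 0.0105, "y": 0, "z": -0.019, "spin": 0},
    {"x": 0.011, "y": 0, "z": -0.0195, "spin": 0},
    {"x": 0, "y": 0, "z": 0, "spin": 0},
    {"x": 0, "y": 0.004, "z": 0, "spin": 0},
    {"x": 0, "y": 0, "z": 0, "spin": 0}
  ]
}}

```text
time: 10.63
position: [0.4727, 0.0699, 0.0526]
orientation: [0.593, -0.386, 0.386, -0.593]
force: [0.1, -0.1, 0.1]
width: -0.001
```

```bash
python3 look.py wrist8
```

```text
{'time': 10.6333, 'position': [0.4727, 0.0699, 0.0526], 'force': [0.1448, -0.1385, 0.1322], 'width': -0.0008}
[[433.4 -87.9]
 [315.8 -12.3]
 [255.3 104.1]
 [258.7 217.9]
 [311.2 302.3]]
tip px [[313.50716866 312.33847894]]
```

View pics/wrist8.png

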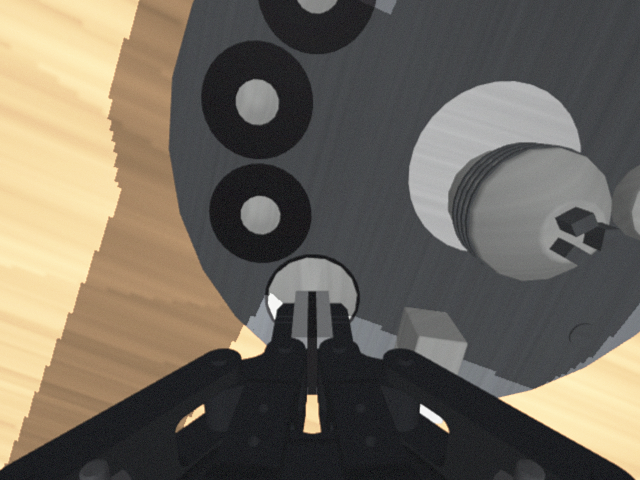

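Pins 1–4 are down. The block at about (430,335) is close to a knuckle, so I bias 3 mm away from it and press pin 5.

{"fn": "arm_command", "kwargs": {
  "targets": [
    {"x": -0.003, "y": 0.001, "z": 0, "spin": 0},
    {"x": 0, "y": 0.001, "z": 0, "spin": 0},
    {"x": 0, "y": 0.001, "z": 0, "spin": 0},
    {"x": 0, "y": 0.001, "z": 0, "spin": 0},
    {"x": 0, "y": 0, "z": 0, "spin": 0}
  ]
}}

```text
time: 11.1
position: [0.4718, 0.073, 0.0487]
orientation: [-0.593, 0.385, -0.385, 0.593]
force: [0.7, 1.2, -0.3]
width: 0.001
```

{"fn": "arm_command", "kwargs": {
  "targets": [
    {"x": 0, "y": 0.001, "z": 0, "spin": 0},
    {"x": 0, "y": 0.001, "z": 0, "spin": 0},
    {"x": 0, "y": 0, "z": 0, "spin": 0}
  ]
}}

```text
time: 11.35
position: [0.4718, 0.0727, 0.0467]
orientation: [-0.593, 0.385, -0.386, 0.593]
force: [0.4, 0.8, 1.1]
width: -0.003
```

{"fn": "arm_command", "kwargs": {
  "targets": [
    {"x": 0, "y": 0.001, "z": 0, "spin": 0},
    {"x": 0, "y": 0.001, "z": 0, "spin": 0},
    {"x": 0, "y": 0, "z": 0, "spin": 0},
    {"x": 0, "y": 0, "z": 0, "spin": 0}
  ]
}}

```text
time: 11.68
position: [0.4717, 0.0724, 0.0447]
orientation: [0.593, -0.385, 0.385, -0.593]
force: [0.2, 1.1, 1.1]
width: -0.002
```

{"fn": "arm_command", "kwargs": {
  "targets": [
    {"x": 0, "y": -0.005, "z": 0, "spin": 0},
    {"x": 0, "y": -0.01, "z": 0, "spin": 0},
    {"x": 0, "y": -0.02, "z": 0, "spin": 0},
    {"x": 0, "y": -0.02, "z": 0, "spin": 0},
    {"x": 0, "y": 0, "z": 0, "spin": 0}
  ]
}}

```text
time: 12.1
position: [0.4739, 0.0723, 0.1029]
orientation: [-0.592, 0.383, -0.387, 0.594]
force: [0.9, 0.2, 0.4]
width: -0.002
```

```bash
python3 look.py wrist9
```

```text
{'time': 12.1, 'position': [0.4739, 0.0723, 0.1029], 'force': [0.8614, 0.2444, 0.3888], 'width': -0.0016}
[[402.1 -24.3]
 [317.8  28.1]
 [272.7 112. ]
 [274.  198.2]
 [313.8 264.7]]
tip px [[313.51536389 312.32317386]]
```

View pics/wrist9.png

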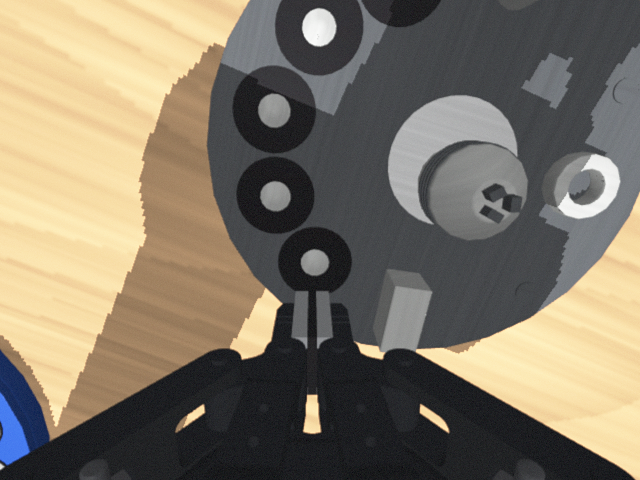

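All five pins now look down; pin 5 is at (315,262). I raise clear and check the whole plate.

{"fn": "arm_command", "kwargs": {
  "targets": [
    {"x": 0, "y": -0.03, "z": 0, "spin": 0},
    {"x": 0, "y": -0.03, "z": 0, "spin": 0},
    {"x": 0, "y": -0.03, "z": 0, "spin": 0},
    {"x": 0, "y": -0.03, "z": -0.02, "spin": 0},
    {"x": 0, "y": 0, "z": -0.03, "spin": 0},
    {"x": 0, "y": 0, "z": -0.03, "spin": 0},
    {"x": 0, "y": 0, "z": 0, "spin": 0},
    {"x": 0, "y": 0, "z": 0, "spin": 0}
  ]
}}

```text
time: 12.82
position: [0.3966, 0.0397, 0.2191]
orientation: [0.593, -0.386, 0.385, -0.592]
force: [0.7, -1.0, 0.1]
width: -0.001
```

```bash
python3 look.py wrist10
python3 - <<'E'
from h import *
c=read_camera("scene"); f=c["frame"]; cv2.imwrite("pics/sc10.png",f[:,:,::-1])
a=cv2.imread("pics/scene0.png")[:,:,::-1]
hsv=cv2.cvtColor(f,cv2.COLOR_RGB2HSV)
print(proj(c,np.c_[pins(),np.full(5,.02)]).round(1))
E
```

```text
{'time': 12.8167, 'position': [0.3966, 0.0397, 0.2191], 'force': [0.7039, -0.9818, 0.0689], 'width': -0.0006}
[[ 374.9 -110.2]
 [ 318.1  -72.1]
 [ 286.8   -9.4]
 [ 287.2   57.1]
 [ 315.3  110.4]]
tip px [[313.5072486  312.34088816]]
[[355.9 278.3]
 [348.9 261.4]
 [333.9 249.9]
 [314.7 246.5]
 [296.1 251.9]]
```

View pics/wrist10.png

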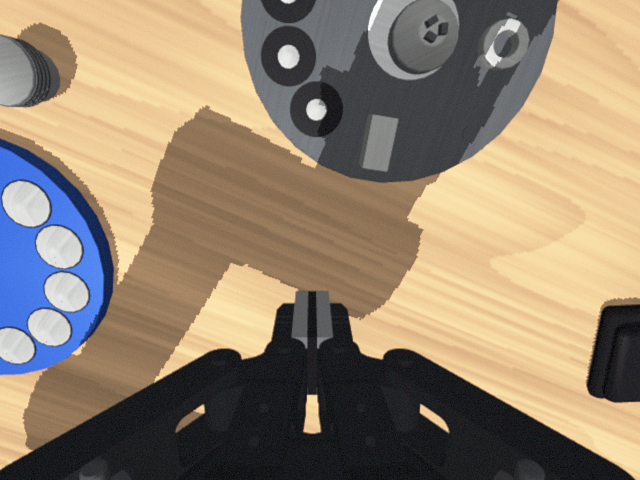

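View pics/sc10.png

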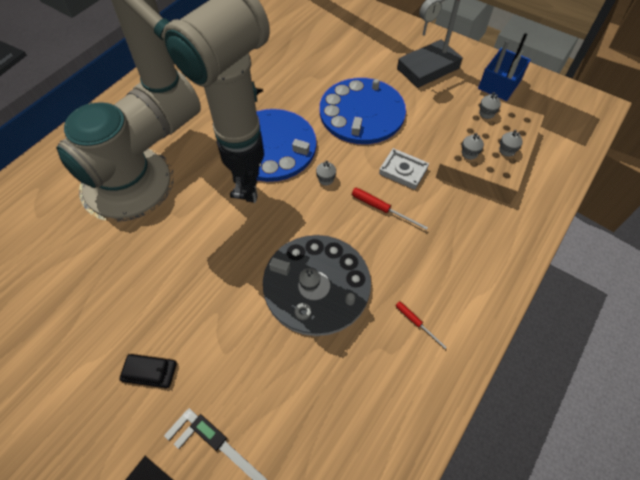

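The pins all show the same recess. Each bright disc is about 16 mm across, which puts the tip about 2 mm above the plate, so about 6–7 mm down. Nothing else has moved.

```bash
python3 -c "
from cell import *
print(job_done())"
```

```text
the job is handed in; nothing more can be done
None
```

I pressed all five pins of the grey nest down in order, from the round dowel to the rectangular block, and handed the job in at about 13 s of the 45 s. `job_done()` reports no verdict.

- **How:** I kept the closed fingertips and pressed each pin straight down to about 3 mm above the plate. Between pins I lifted only about 12 mm, so the tips never went above roughly 15 mm over the plate. The highest force I read at the end of a move was about 4 N; the limit was 40 N.
- **Last checks:** In the final scene and wrist pictures, all five pins are recessed by the same amount, which I estimate at 6–7 mm. The chuck stands upright. By eye, nothing on the bench has visibly moved since the first picture. The arm hangs clear with about 0 N on the wrist.
- **What disagreed:** The three cameras differed by up to about 3 mm on where the nest is, so I used their mean and corrected it with the wrist view. My first three move calls were refused as "invalid input" because some row keys were missing, and nothing moved.

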